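# Hang the small spindle in the sample cell

## Task

Ready the sample cell for a measurement: slide the white guide plate by its orange knob until its hole sits squarely over the well in the block (red marks in line) and leave it there. Then pick up the spindle with the smallest disc, lower it upright through the guide hole without touching the plate or the cell, and finish holding it still, hanging in the middle of the hole with its disc about half-way down the well. Leave the other spindles, the two jars and the beaker undisturbed.

Things in the scene. Friction and masses are not known exactly. Their poses are not given: they have to be found in the camera images.
- sample_cell: fixed sample cell: grey block, 100 mm (x) by 215 mm (y), 70 mm high, with a steel rail 10 mm wide and 10 mm high along each long edge of its top (rail tops 80 mm above the bench; rails centred 38 mm either side of the middle line) and two brass stubs on the front. Origin: centre of its underside; its y axis runs along the rails. Turned about the vertical by up to 0.35 rad either way
- well_mouth (a point): centre of the well's mouth in the block's top face, 70 mm above the bench, 27.5 mm to the -y side of the block's centre. The well is round, 46 mm wide and 55 mm deep, closed below, and mostly covered by the guide plate at the start. A red mark on each rail stands level with it
- guide_slide (a joint): white guide plate, 64 mm by 140 mm and 6 mm thick, sliding between the rails on top of the block (its top face 76 mm above the bench). Value in m along the block's y axis: 0 when the guide hole is exactly over the well (red marks of plate and rails in line), starting somewhere at 0.030 to 0.048; it can overshoot to -0.015, where there is a stop. It moves with about 2 N of friction and stays where it is left
- guide_hole (a point): centre of the round guide hole, 42 mm wide, through the guide plate, in the plate's top face; moves with the plate; its axes are the cell's (z up)
- slide_knob (a point): grip point on the guide plate's orange round knob, 14 mm in diameter: 20 mm above the plate's top face, 16 mm below the knob's top (the knob stands 36 mm above the plate), 60 mm to the +y side (cell's axes) of the guide hole. Nothing else stands within 25 mm beside it above the height of the rail tops
- spindle_mid (a point): the small spindle, half-way up (46 mm above its underside), on its axis; its z axis is the spindle's axis. Bare metal, 92 mm tall, about 60 g: at its foot a disc 27 mm wide and 11 mm thick, then a stem 4 mm thick, and from 63 to 92 mm a round collet 12 mm thick, the place to grip (about 80 mm above the underside). It stands upright on the bench on its disc, at a random place in a row of three spindles about 110 mm apart.
- spindle_foot (a point): centre of the underside of the small spindle's disc
- small_spindle: the small spindle as a whole; origin at the centre of the disc's underside, z axis up its stem. Right behind the row of spindles (from x = 0.57 on, y from -0.32 to -0.04) stands the fixed beige housing of an old viscometer, 190 mm high with a taller column and arm on top, its arm reaching forward to x = 0.55 at 0.31 m height: go round in front of it (x below about 0.48)
- medium_spindle: bystander: bare metal viscometer spindle, 92 mm tall, with a 36 mm disc at its foot; origin at the centre of the disc's underside. Stands in the same row as the small one, in random order
- large_spindle: bystander: bare metal viscometer spindle, 92 mm tall, with a 47 mm disc at its foot; origin at the centre of the disc's underside. Stands in the same row, in random order
- beaker: bystander at the back: clear glass beaker, 66 mm wide, 80 mm tall; origin at the centre of its underside
- green_jar: bystander at the back: green sample jar with blue lid, 49 mm wide, 58 mm tall; origin at the centre of its underside
- amber_jar: bystander at the back: amber sample jar with black lid, 54 mm wide, 65 mm tall; origin at the centre of its underside

How it is judged:
By the outcome, as a careful person would: the job done as asked, in the order asked, and still so for the second after the job is handed in, while the arm keeps its last pose, push and grip.
It also fails if it takes over 72 s, if anything falls off the work surface, if the arm or the gripper's body presses on something with over 40 N, if the wrist force passes 120 N, or if a joint passes its speed limit or range.

## Robot

A 6-joint arm with a two-finger parallel gripper is mounted at the origin on a cart in front of the work surface, level with it; the furniture and walls round the work are solid. World frame = base frame: x ahead of the robot, y to its left, z up, the work surface at z = 0. Lengths are in m, angles in rad, forces in N, time in s.
With the tool pointing down it reaches from about 0.375 to 0.9 m from the base axis. Payload 3.1 kg.
Tool frame: the origin (TCP) lies midway between the tips of the shut fingers; the grasp point (between the pads) lies 19 mm behind it (manip.hold_point_z is the distance from the TCP to the grasp point, in m); z points along the fingers, y is the direction in which the jaws open and shut (so a half turn about z gives the same grasp; the last joint's range is limited). The gripper opens to 85 mm and grips with 20 to 120 N. Pads are 22 mm wide; open, the fingers measure 114 mm over their backs; the gripper's body (76 mm by 85 mm) begins 54 mm behind the grasp point. The pads swing forward as they close: fully open they stand 13 mm farther back than shut.
Start: joints at [-1.45, 0.527, 1.433, -0, 1.181, -0.178], TCP at [0.185, -0.597, 0.231] pointing down, gripper open.
Joint ranges: [-3.08, 3.08], [-0.75, 2.2], [0.22, 2.44], [-1.43, 4.57], [0, 2.65], [-2.85, 2.85]. Speed limits (rad/s): [2.79, 2.79, 3.14, 3.14, 3.14, 3.14].

## Interface

Orientations are given as a unit quaternion [x, y, z, w].
In Python, from station import manip gives the robot as it stands.
- The arm moves only by the tool drive_tool, never from a script. Its argument "motion" is one flat list of numbers, 7 for each row, row after row: the shift along the tool's x, y, z in mm, then the turn, a rotation vector about the tool's x, y, z in degrees, then the finger opening in mm, from 0 to 85.4. A call has 1 to 8 rows; each row is the pose to reach, as a shift and turn from the pose measured when the call began, along the tool's axes at that moment; what a row does not reach only later rows make up. A row lasts 1/8 s, in which the tool goes at most 62.5 mm and 10.7 degrees, less where a joint would pass 70% of its speed; a pose out of reach is approached as far as the arm can. A call with a gripper value outside its range is refused whole. The fingers move at their own pace and stop on an object; "force" is the grip in N (left out, the last holds). Time passes only in rows, so rows that repeat a pose let the fingers close. It gives the time, the measured TCP pose, the force and the opening at its end, in the units of the state.
- manip.sense(): the state, without advancing time (a new reading comes with each control period).
- manip.snapshot(name): name is "scene" or "top"; returns a dict with "color" (384x512x3 uint8, red, green, blue), "fx", "fy", "cx", "cy" (pixels), "k1" (the pictures are not rectified: a ray, as slopes to the right and down, at radius r is drawn at 1 + k1 r^2 times it, then the intrinsics apply), "view" (4x4, takes a point from world to camera coordinates). Camera axes: x right, y up, looking along -z (the intrinsics and any distortion apply to the point x, -y, -z); pixel columns grow to the right and rows downward; lengths in m; the calibration is good to about 2 mm. A picture is of the moment at which its call begins. There is no depth.
- manip.sign_off(): hands the job in, once; it reports no verdict.
The state is a dict: "t": time; "q": joint angles; "qd": joint speeds; "tau": joint torques, N m; "tcp_pos": TCP position; "tool_rot": TCP orientation; "force": force on the tool from outside, world axes, zero at the start; "ft_torque": the same for the moment, N m; "finger_gap": opening from 0.0 (shut) to 1.0 (fully open).
Only numpy, scipy, OpenCV 4.12 (cv2) and the standard library are available. Lean on these libraries where they do the work, as an engineer would, in place of code of your own. Each camera call takes 0.05 s, during which the arm holds its last target.

## Working session

There is one attempt and no reset: what is moved stays moved. The work goes in short steps, Python scripts to look and compute and a tool call to move; the robot and the scene stay as the last step left them, time stands still between calls to the robot, and variables do not carry over. Pictures are saved under pics/ and viewed, and the job is handed in when it is done.

Besides the shell and the picture viewer there is one more tool, called after "Request:" in YAML: its name, and indented under it one key for each argument. drive_tool: Moves the arm, as the interface text tells. Its arguments: {"type":"object","properties":{"motion":{"type":"array","items":{"type":"number"}},"force":{"type":"number"}},"required":["motion"]}

```bash
ls; mkdir -p pics; python3 - <<'E'
from station import manip
import cv2
print(manip.sense(), manip.hold_point_z)
for n in ("scene","top"):
    s=manip.snapshot(n); cv2.imwrite(f"pics/{n}0.png",s["color"][:,:,::-1])
    print(n,{k:v for k,v in s.items() if k!="color"})
E
```

```text
pics
{'t': 0.0, 'q': array([-1.44947286e+00,  5.28495533e-01,  1.43393319e+00, -3.87216796e-06,
        1.18139195e+00, -1.78493604e-01]), 'qd': array([ 0.00023933, -0.00025482, -0.00156639, -0.0015588 , -0.0015187 ,
        0.00333358]), 'tau': array([ 1.09146928e-03, -4.42348945e+01, -1.78026670e+01, -2.59240069e-04,
        8.40981666e-03, -7.16241914e-06]), 'tcp_pos': array([ 0.18453181, -0.59637111,  0.23030576]), 'tool_rot': array([ 9.88784018e-01,  1.49348331e-01,  3.00501457e-05, -1.11360673e-03]), 'force': array([-0.10715608, -0.0359029 ,  0.35877965]), 'ft_torque': array([-0.06922913, -0.01610596,  0.03762362]), 'finger_gap': 0.9991881057443426} 0.0187
scene {'fx': 469.0536515123976, 'fy': 469.0536515123976, 'cx': 257.57450769601866, 'cy': 197.54596957602624, 'k1': -0.007272039030057379, 'view': array([[ 0.55908524, -0.82909763,  0.00456253, -0.28554764],
       [ 0.46022639,  0.31491227,  0.83007345, -0.36337582],
       [-0.68964872, -0.46198202,  0.55763541, -1.01852586],
       [ 0.        ,  0.        ,  0.        ,  1.        ]])}
top {'fx': 386.4197454116262, 'fy': 386.4197454116262, 'cx': 251.19252655026742, 'cy': 189.50661819693502, 'k1': -0.10360979599101802, 'view': array([[-0.01338271, -0.99942886, -0.03103007,  0.07099033],
       [ 0.99828451, -0.01512353,  0.05656257, -0.57846998],
       [-0.05699954, -0.03021988,  0.99791674, -1.21606216],
       [ 0.        ,  0.        ,  0.        ,  1.        ]])}
```

View pics/scene0.png

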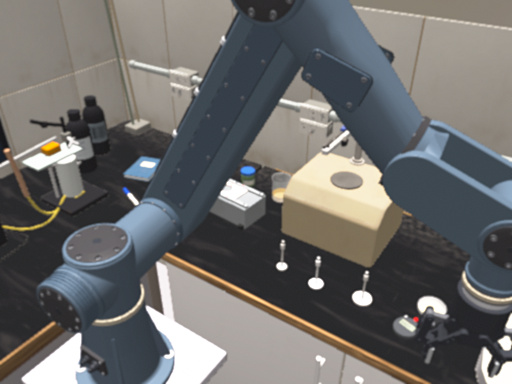

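View pics/top0.png

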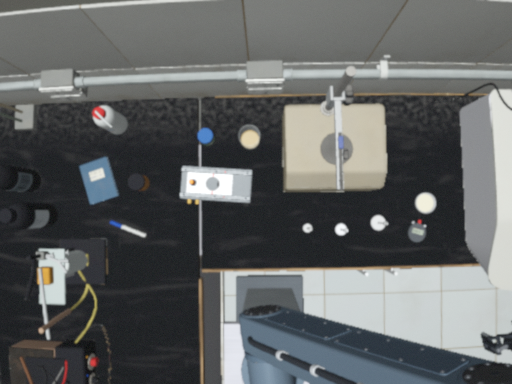

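The top view shows the cell at about (216,184) and the knob (orange) at (193,182). The spindles are at (307,228), (341,229) and (379,222), with the smallest on the left. I'll enlarge crops next.

```bash
cat > h.py <<'E'
from station import manip
import cv2, numpy as np
from scipy.spatial.transform import Rotation as R
def proj(s,P):
    P=np.atleast_2d(P); c=(s["view"]@np.c_[P,np.ones(len(P))].T).T[:,:3]
    x=c[:,0]/-c[:,2]; y=-c[:,1]/-c[:,2]; d=1+s["k1"]*(x*x+y*y)
    return np.c_[s["fx"]*x*d+s["cx"], s["fy"]*y*d+s["cy"]]
def ray(s,uv):
    K=np.array([[s["fx"],0,s["cx"]],[0,s["fy"],s["cy"]],[0,0,1]])
    p=cv2.undistortPoints(np.array(uv,float).reshape(-1,1,2),K,np.array([s["k1"],0,0,0]))[:,0]
    V=s["view"]; d=np.c_[p[:,0],-p[:,1],-np.ones(len(p))]@V[:3,:3]
    return -V[:3,:3].T@V[:3,3], d
def onz(s,uv,z):
    o,d=ray(s,uv); return o+d*((z-o[2])/d[:,2])[:,None]
def crop(s,name,u0,v0,u1,v1,k):
    im=cv2.resize(s["color"][v0:v1,u0:u1,::-1],None,fx=k,fy=k,interpolation=cv2.INTER_CUBIC)
    cv2.imwrite(f"pics/{name}.png",im)
def cellT(x,y,th,P):
    P=np.atleast_2d(P); c,sn=np.cos(th),np.sin(th)
    return np.c_[x+c*P[:,0]-sn*P[:,1], y+sn*P[:,0]+c*P[:,1], P[:,2]]
E
python3 - <<'E'
from h import *
s=manip.snapshot("top"); crop(s,"t_cell",170,155,265,215,8); crop(s,"t_sp",290,205,395,245,7)
s=manip.snapshot("scene"); crop(s,"s_cell",200,165,290,235,8); crop(s,"s_sp",265,230,385,310,6)
E
```

```text
(no output)
```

View pics/t_cell.png

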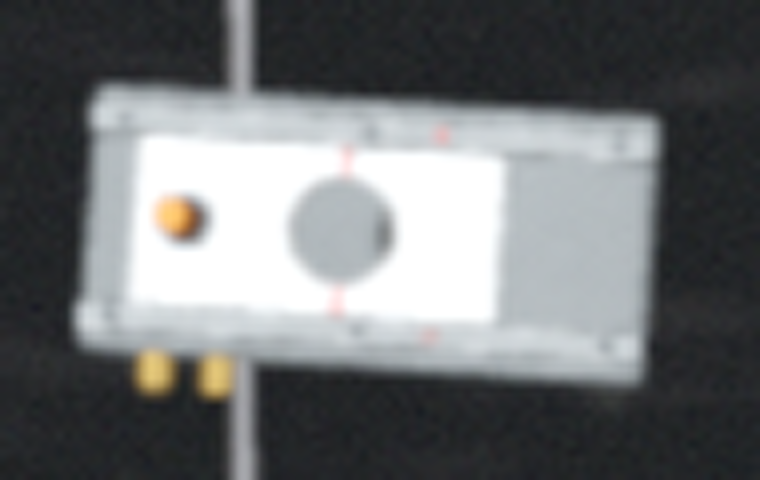

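View pics/t_sp.png

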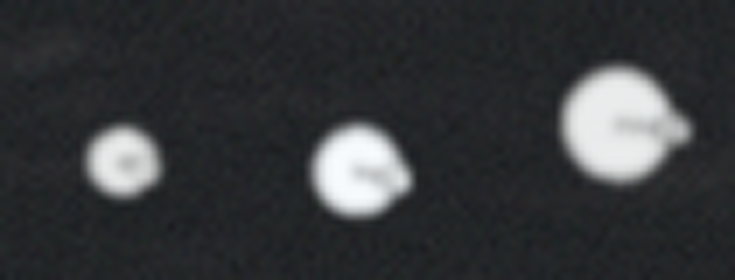

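View pics/s_cell.png

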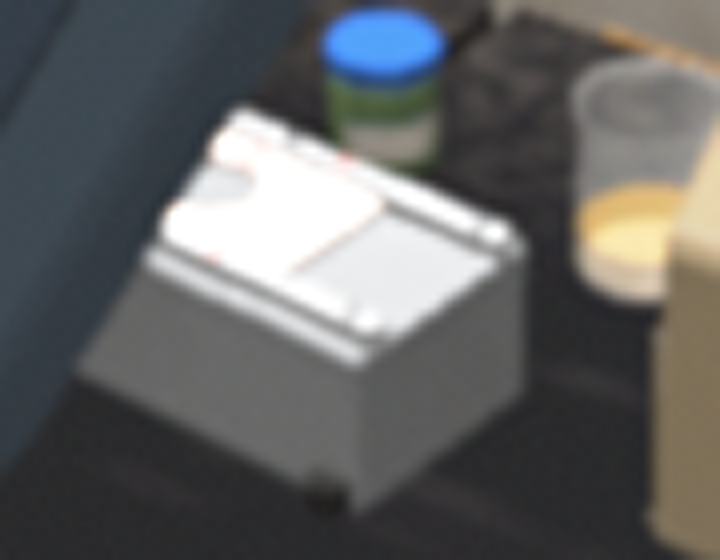

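View pics/s_sp.png

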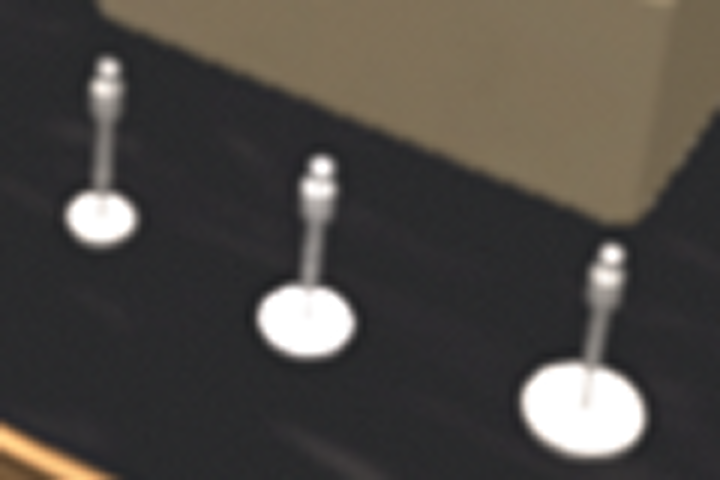

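```bash
cat > fit.py <<'E'
from h import *
from scipy.optimize import least_squares
s=manip.snapshot("top")
f=lambda X:(np.array([170,155])+(np.array(X)+.5)/8-.5)
obs=f([(442,135),(430,336),(347,160),(336,300),(138,135),(505,155),(498,322),(130,303),(341,230),(174,214)])
def model(p):
    x,y,th,sl=p; h=-.0275+sl
    P=[(.038,-.0275,.08),(-.038,-.0275,.08),(.0265,h,.076),(-.0265,h,.076),(.032,h+.079,.076),(.032,h-.061,.076),(-.032,h-.061,.076),(-.032,h+.079,.076),(0,h,.076),(0,h+.06,.112)]
    return cellT(x,y,th,P)
r=least_squares(lambda p:(proj(s,model(p))-obs).ravel(),[.58,.09,0,.04])
print(r.x,np.round(r.fun.reshape(-1,2),2).tolist())
x,y,th,sl=r.x
print("knob",cellT(x,y,th,[0,-.0275+sl+.06,.096]),"well",cellT(x,y,th,[0,-.0275,.07]))
# spindles
g=lambda X:(np.array([290,205])+(np.array(X)+.5)/7-.5)
print("top disc",onz(s,g([(123,162),(357,171),(617,125)]),.011), "top small collet", onz(s,g([(136,163)]),.092))
s2=manip.snapshot("scene")
g=lambda X:(np.array([265,230])+(np.array(X)+.5)/6-.5)
print("scene disc",onz(s2,g([(101,217),(307,320),(584,408)]),.011),"coll top",onz(s2,g([(109,63),(322,160),(612,250)]),.092))
# predictions
k=proj(s2,np.r_[model(r.x),cellT(x,y,th,[[-.05,-.1075,.07],[.05,-.1075,.07]])])
print(np.round((k-[200,165]+.5)*8-.5).tolist())
E
python3 fit.py
```

```text
[ 0.59618818  0.17055583 -0.06889616  0.03670626] [[-0.0, 0.0], [0.01, -0.23], [-0.15, 0.13], [0.17, -0.1], [0.6, 0.16], [0.05, -0.0], [-0.3, 0.04], [0.24, -0.07], [0.07, 0.01], [-0.66, 0.07]]
knob [[0.60095245 0.2395979  0.096     ]] well [[0.59429503 0.14312107 0.07      ]]
top disc [[ 0.45513774 -0.11382302  0.011     ]
 [ 0.44933755 -0.22052324  0.011     ]
 [ 0.46815208 -0.34066683  0.011     ]] top small collet [[ 0.45816247 -0.11023177  0.092     ]]
scene disc [[ 0.45013679 -0.11856192  0.011     ]
 [ 0.44430901 -0.22643652  0.011     ]
 [ 0.4633834  -0.3465149   0.011     ]] coll top [[ 0.45905475 -0.1140521   0.092     ]
 [ 0.45451849 -0.22131163  0.092     ]
 [ 0.47161533 -0.34382396  0.092     ]]
[[341.0, 167.0], [214.0, 251.0], [252.0, 157.0], [162.0, 214.0], [113.0, 87.0], [380.0, 203.0], [273.0, 275.0], [4.0, 152.0], [208.0, 185.0], [90.0, 57.0], [357.0, 362.0], [522.0, 244.0]]
```

```bash
cat >> h.py <<'E'
def Rd(a): c,s=np.cos(a),np.sin(a); return np.array([[c,s,0],[s,-c,0],[0,0,-1.]])
def plan(wps,a):
    """world waypoints (TCP) with down pose yaw a -> tool-frame shift mm and rotvec deg"""
    st=manip.sense(); R0=R.from_quat(st["tool_rot"])
    rv=np.degrees((R0.inv()*R.from_matrix(Rd(a))).as_rotvec())
    print("t",round(st["t"],2),"tcp",np.round(st["tcp_pos"],4),"F",np.round(st["force"],1),"gap",round(st["finger_gap"],3),"rot",np.round(rv,2))
    for w in np.atleast_2d(wps): print(np.round(R0.inv().apply(np.array(w)-st["tcp_pos"])*1000,1))
E
python3 - <<'E'
from h import *
plan([(.42,-.25,.231)],-.069)
E
```

```text
t 0.3 tcp [ 0.1846 -0.5968  0.2309] F [-0.6 -0.7  0.6] gap 1.002 rot [-0.05 -0.   21.13]
[ 3.273e+02 -2.618e+02  2.000e-01]
```

Request:
drive_tool:
  motion: [41,-33,0,0,0,2.6,85,82,-65,0,0,0,5.3,85,123,-98,0,0,0,7.9,85,164,-131,0,0,0,10.6,85,205,-164,0,0,0,13.2,85,245,-196,0,0,0,15.8,85,286,-229,0,0,0,18.5,85,327,-262,0,0,0,21.1,85]

```text
t: 1.3
tcp_pos: [0.4205, -0.2487, 0.2314]
tool_rot: [0.999, -0.035, 0.0, -0.0]
force: [0.6, -0.6, -0.2]
finger_gap: 0.999
```

```bash
python3 - <<'E'
from h import *
plan([(.43,-.05,.231),(.47,.08,.2),(.60,.238,.17)],-.069)
E
```

```text
t 1.3 tcp [ 0.4205 -0.2487  0.2314] F [ 0.6 -0.6 -0.2] gap 0.999 rot [-0.01 -0.03 -0.07]
[  -4.5 -198.8    0.5]
[  26.3 -331.3   31.5]
[ 144.8 -498.1   61.6]
```

Request:
drive_tool:
  motion: [-1,-50,0,0,0,0,50,-2,-100,0,0,0,0,50,-3,-150,0,0,0,0,50,-4,-199,0,0,0,0,50,6,-243,10,0,0,0,50,16,-287,20,0,0,0,50,26,-331,32,0,0,0,50,50,-365,38,0,0,0,50]

```text
t: 2.3
tcp_pos: [0.4951, 0.1138, 0.193]
tool_rot: [0.999, -0.034, -0.001, -0.0]
force: [0.4, -1.0, -0.1]
finger_gap: 0.585
```

```bash
python3 - <<'E'
from h import *
plan([(.601,.239,.17),(.601,.239,.14)],-.069)
E
```

```text
t 2.3 tcp [0.4951 0.1138 0.193 ] F [ 0.4 -1.  -0.1] gap 0.585 rot [-0.01  0.09  0.  ]
[  97.1 -132.2   22.8]
[  97.2 -132.2   52.8]
```

Request:
drive_tool:
  motion: [24,-33,6,0,0,0,45,49,-66,12,0,0,0,45,73,-99,18,0,0,0,45,97,-132,24,0,0,0,45,97,-132,38,0,0,0,45,97,-132,50,0,0,0,45,97,-132,53,0,0,0,45]

```text
t: 3.18
tcp_pos: [0.5991, 0.2377, 0.1384]
tool_rot: [0.999, -0.035, -0.003, 0.0]
force: [0.3, -0.5, 0.2]
finger_gap: 0.528
```

```bash
python3 - <<'E'
from h import *
plan([(.601,.239,.083)],-.069)
s=manip.snapshot("top"); crop(s,"t1",160,145,265,215,7)
s=manip.snapshot("scene"); crop(s,"s1",150,120,290,235,5)
E
```

```text
t 3.17 tcp [0.5991 0.2377 0.1384] F [ 0.3 -0.5  0.2] gap 0.528 rot [ 0.07  0.31 -0.04]
[ 2.1 -1.5 55.4]
```

View pics/t1.png

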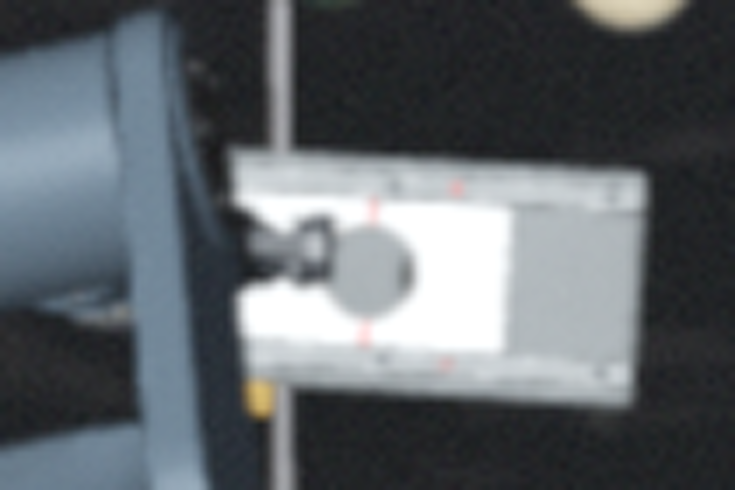

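View pics/s1.png

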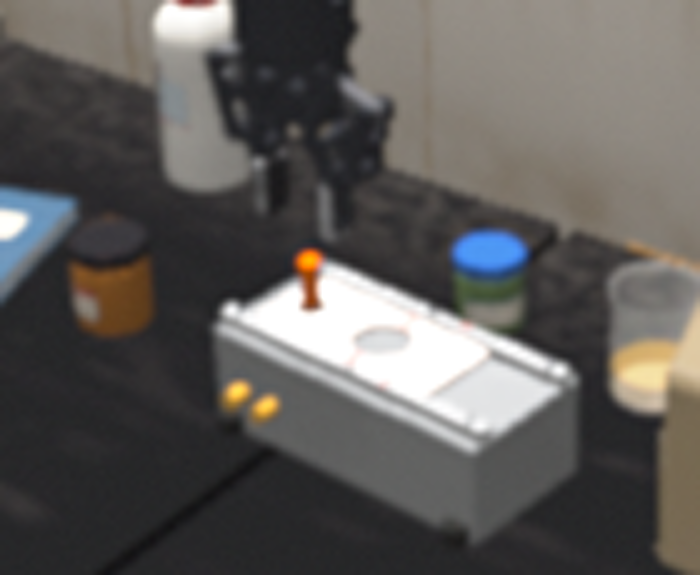

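Request:
drive_tool:
  motion: [2,-1,15,0,0.3,0,45,2,-1,30,0,0.3,0,45,2,-1,45,0,0.3,0,45,2,-1,55,0,0.3,0,45,2,-1,55,0,0.3,0,45]
  force: 20

```text
t: 3.9
tcp_pos: [0.6011, 0.2386, 0.083]
tool_rot: [0.999, -0.035, -0.0, 0.001]
force: [0.5, -0.1, 0.0]
finger_gap: 0.529
```

Request:
drive_tool:
  motion: [0,0,0,0,0,0,10,0,0,0,0,0,0,5,0,0,0,0,0,0,5,0,0,0,0,0,0,5,0,0,0,0,0,0,5]

```text
t: 4.53
tcp_pos: [0.6014, 0.2388, 0.0834]
tool_rot: [0.999, -0.035, 0.0, 0.0]
force: [-0.9, 0.9, 1.4]
finger_gap: 0.154
```

```bash
python3 - <<'E'
from h import *
plan([(.601,.239,.083)],-.069)
s=manip.snapshot("top"); crop(s,"t2",160,145,265,215,7)
s=manip.snapshot("scene"); crop(s,"s2",150,120,290,235,5)
E
```

```text
t 4.53 tcp [0.6014 0.2388 0.0834] F [-0.9  0.9  1.4] gap 0.154 rot [ 0.05 -0.03 -0.04]
[-0.4 -0.2  0.4]
```

View pics/t2.png

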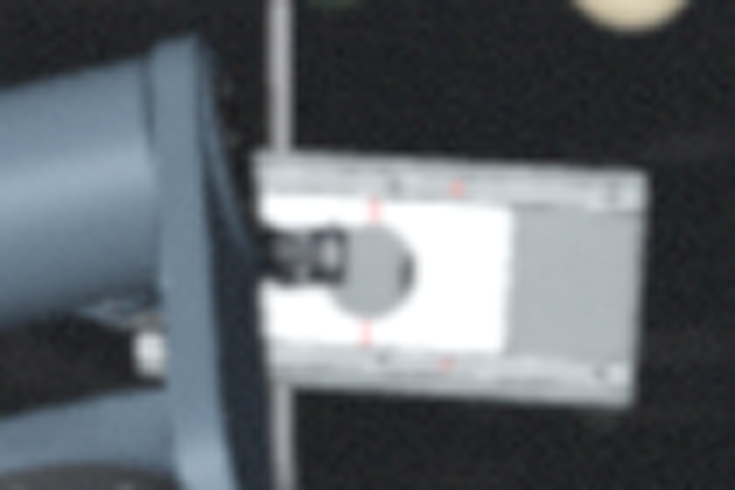

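View pics/s2.png

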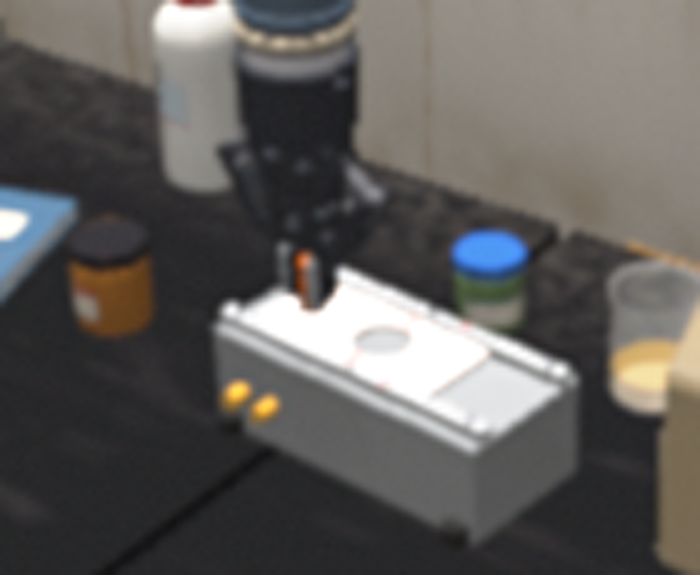

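```bash
cat >> h.py <<'E'
def slide(s,pm,rm,u0,v0,k,th=-.069):
    f=lambda X:(np.array([u0,v0])+(np.array(X)+.5)/k-.5)
    d=onz(s,f(pm),.076).mean(0)-onz(s,f(rm),.08).mean(0)
    return d[0]*np.cos(th)+d[1]*np.sin(th), -d[0]*np.sin(th)+d[1]*np.cos(th)
E
python3 - <<'E'
from h import *
s=manip.snapshot("top")
print(slide(s,[(375,211),(366,334)],[(457,188),(447,363)],160,145,7))
E
```

```text
(np.float64(-0.0003612009071706484), np.float64(0.03616505087423843))
```

Request:
drive_tool:
  motion: [0,5,0,0,0,0,5,0,10,0,0,0,0,5,0,15,0,0,0,0,5,0,20,0,0,0,0,5,0,25,0,0,0,0,5,0,30,0,0,0,0,5,0,34,0,0,0,0,5,0,34,0,0,0,0,5]

```text
t: 5.68
tcp_pos: [0.5988, 0.204, 0.0834]
tool_rot: [0.999, -0.035, -0.0, 0.001]
force: [-2.2, -0.4, 1.5]
finger_gap: 0.156
```

```bash
python3 - <<'E'
from h import *
plan([(.6014-.0362*.069,.2388-.0362,.083)],-.069)
s=manip.snapshot("top"); crop(s,"t3",200,155,255,205,14)
s=manip.snapshot("scene"); crop(s,"s3",190,165,260,210,11)
E
```

```text
t 5.67 tcp [0.5988 0.204  0.0834] F [-2.2 -0.4  1.5] gap 0.156 rot [ 0.11  0.02 -0.05]
[0.2 1.4 0.4]
```

View pics/t3.png

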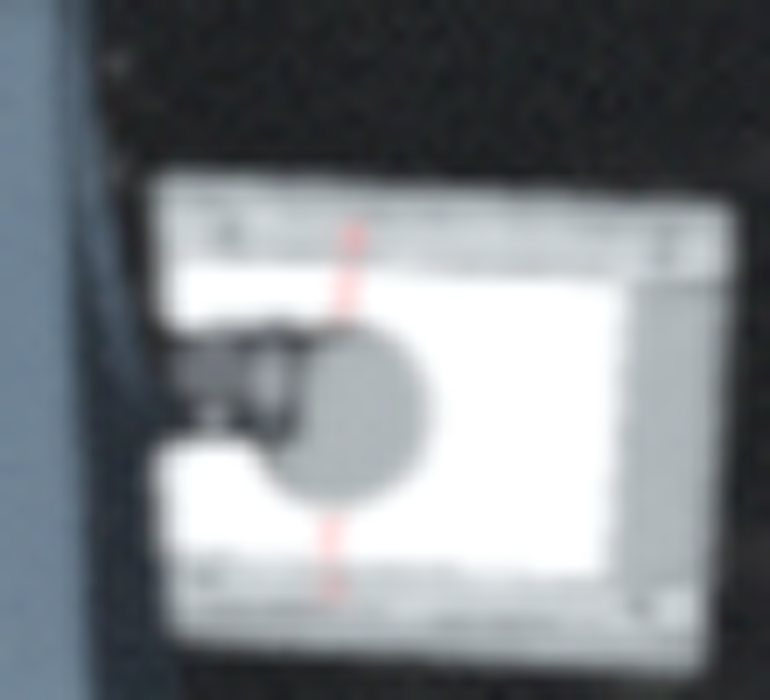

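View pics/s3.png

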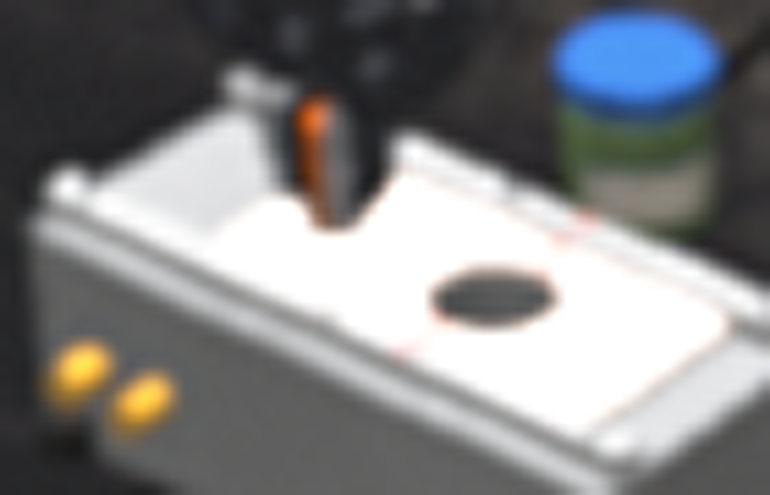

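Request:
drive_tool:
  motion: [0,0.7,0,0,0,0,5,0,1.3,0,0,0,0,5,0,1.3,0,0,0,0,5,0,1.3,0,0,0,0,5]

```text
t: 6.28
tcp_pos: [0.5987, 0.203, 0.0834]
tool_rot: [0.999, -0.035, -0.0, 0.001]
force: [-1.4, 1.7, 1.9]
finger_gap: 0.156
```

```bash
python3 - <<'E'
from h import *
plan([(.6014-.0362*.069,.2388-.0362,.083)],-.069)
s=manip.snapshot("top"); crop(s,"t4",200,155,255,205,14)
E
```

```text
t 6.28 tcp [0.5987 0.203  0.0834] F [-1.4  1.7  1.9] gap 0.156 rot [ 0.12  0.02 -0.02]
[0.3 0.3 0.4]
```

View pics/t4.png

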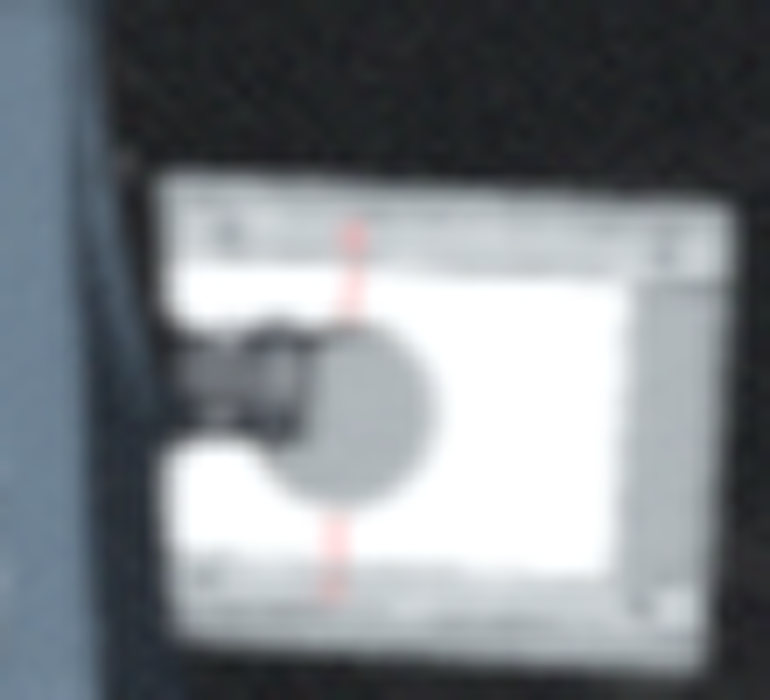

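Request:
drive_tool:
  motion: [0,0,0,0,0,0,25,0,0,0,0,0,0,40,0,0,0,0,0,0,40,0,0,-15,0,0,0,40,0,0,-40,0,0,0,40,0,0,-80,0,0,0,40,0,0,-120,0,0,0,40,0,0,-140,0,0,0,40]

```text
t: 7.32
tcp_pos: [0.6001, 0.2034, 0.2275]
tool_rot: [0.999, -0.035, 0.003, 0.001]
force: [-0.6, -0.6, 0.0]
finger_gap: 0.467
```

```bash
python3 - <<'E'
from h import *
plan([(.46,.06,.22),(.455,-.114,.19)],-.069)
print(manip.sense()["q"])
s=manip.snapshot("scene"); crop(s,"s5",190,165,260,210,11)
E
```

```text
t 7.33 tcp [0.6001 0.2034 0.2275] F [-0.6 -0.6  0. ] gap 0.467 rot [ 0.06 -0.3  -0.02]
[-129.9  152.7    6.9]
[-123.   326.6   37.1]
[ 0.15172068  0.54162467  1.41740839 -0.00232021  1.17762966  1.79269384]
```

View pics/s5.png

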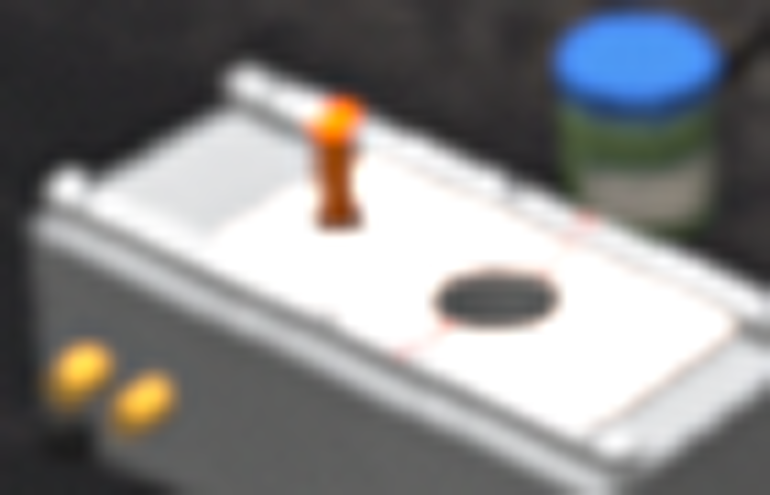

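Request:
drive_tool:
  motion: [-33,38,2,0,0,0,40,-65,76,3,0,0,0,40,-98,114,5,0,0,0,40,-130,153,7,0,0,0,40,-128,196,14,0,-0.1,0,40,-126,240,22,0,-0.1,0,40,-124,284,30,0,-0.2,0,40,-123,327,37,0,-0.3,0,40]

```text
t: 8.38
tcp_pos: [0.4561, -0.1156, 0.1917]
tool_rot: [0.999, -0.035, 0.002, 0.0]
force: [0.8, 0.7, 0.2]
finger_gap: 0.467
```

```bash
python3 - <<'E'
from h import *
plan([(.455,-.114,.13),(.455,-.114,.061)],-.069)
s=manip.snapshot("scene"); crop(s,"s6",240,180,380,300,5)
s=manip.snapshot("top"); crop(s,"t6",160,140,340,260,4)
E
```

```text
t 8.38 tcp [ 0.4561 -0.1156  0.1917] F [0.8 0.7 0.2] gap 0.467 rot [ 0.04 -0.26 -0.01]
[-1.5 -1.6 61.7]
[ -1.8  -1.6 130.7]
```

View pics/s6.png

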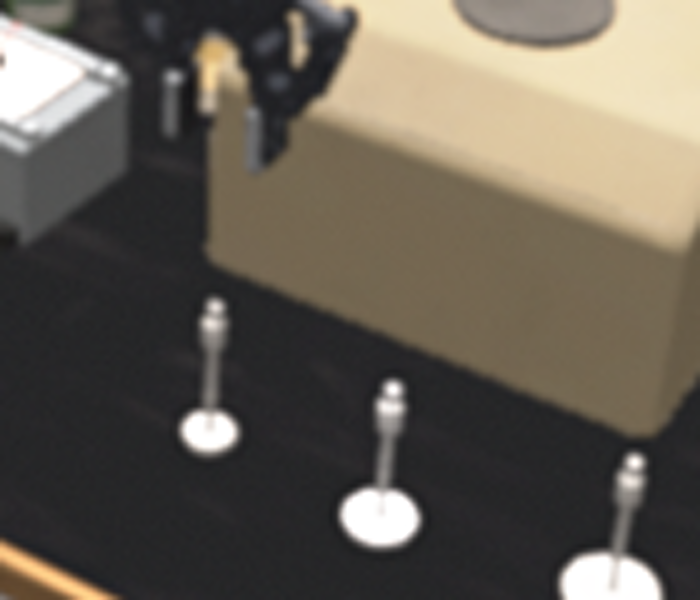

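View pics/t6.png

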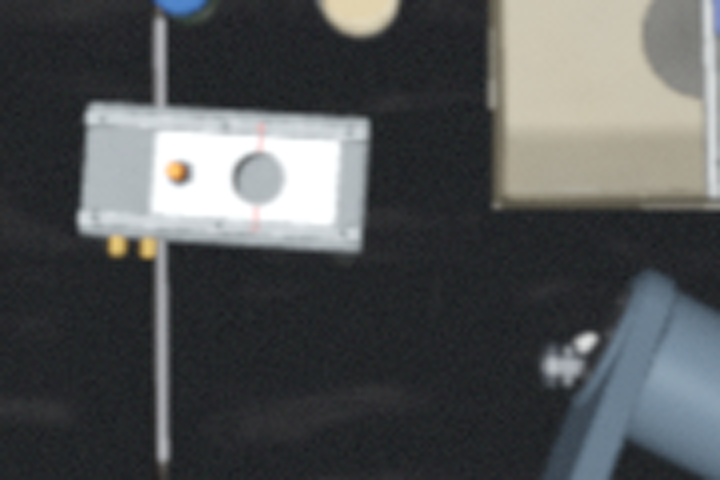

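Request:
drive_tool:
  motion: [-1.5,-1.6,20,0,-0.2,0,40,-1.6,-1.6,40,0,-0.2,0,40,-1.7,-1.6,60,0,-0.2,0,40,-1.8,-1.6,78,0,-0.2,0,40,-1.8,-1.6,78,0,-0.2,0,40]

```text
t: 9.1
tcp_pos: [0.4546, -0.1154, 0.1127]
tool_rot: [0.999, -0.037, -0.001, 0.0]
force: [-0.7, 0.4, 0.8]
finger_gap: 0.469
```

```bash
python3 - <<'E'
from h import *
plan([(.455,-.114,.061)],-.069)
s=manip.snapshot("scene"); crop(s,"s7",255,205,325,265,10)
st=manip.sense()
print((proj(s,[st["tcp_pos"],(.455,-.114,.092),(.455,-.114,.0)])-[255,205]+.5)*10)
E
```

```text
t 9.1 tcp [ 0.4546 -0.1154  0.1127] F [-0.7  0.4  0.8] gap 0.469 rot [ 0.03  0.07 -0.25]
[ 0.4 -1.5 51.7]
[[283.37882395 301.81629105]
 [274.24721089 363.85559083]
 [262.92414749 626.31157504]]
```

View pics/s7.png

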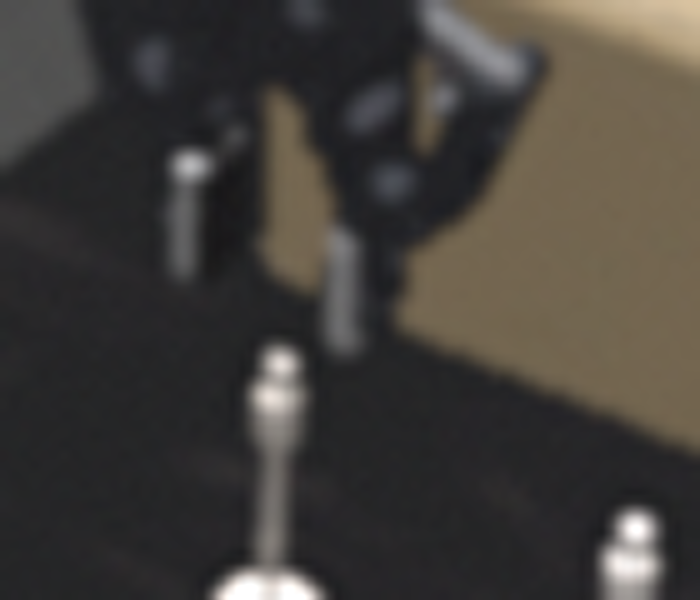

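Request:
drive_tool:
  motion: [0.4,-1.4,12,0,0,-0.2,40,0.4,-1.4,25,0,0,-0.2,40,0.4,-1.4,38,0,0,-0.2,40,0.4,-1.4,48,0,0,-0.2,40,0.4,-1.4,52,0,0,-0.2,40,0.4,-1.4,52,0,0,-0.2,40]

```text
t: 9.9
tcp_pos: [0.4556, -0.1145, 0.061]
tool_rot: [0.999, -0.035, -0.0, 0.001]
force: [-0.5, -0.2, -0.2]
finger_gap: 0.467
```

```bash
python3 - <<'E'
from h import *
plan([(.455,-.114,.061)],-.069)
s=manip.snapshot("scene"); crop(s,"s8",255,205,325,285,8)
E
```

```text
t 9.9 tcp [ 0.4556 -0.1145  0.061 ] F [-0.5 -0.2 -0.2] gap 0.467 rot [ 0.06  0.01 -0.05]
[-0.6 -0.5 -0. ]
```

View pics/s8.png

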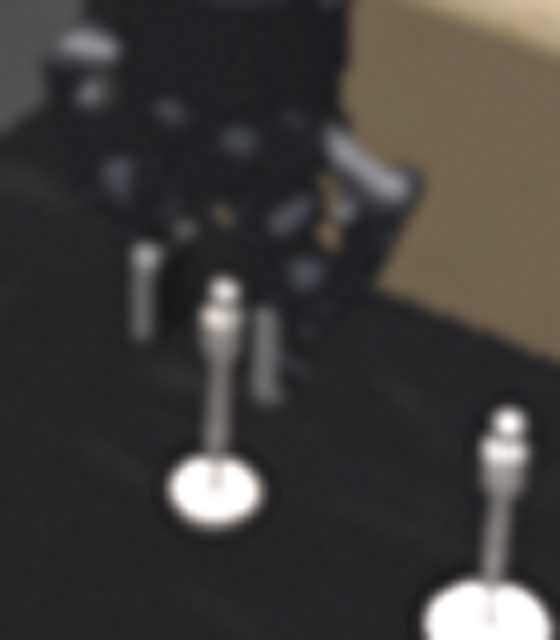

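Request:
drive_tool:
  motion: [-0.5,-0.5,0,0,0,0,30,-0.5,-0.5,0,0,0,0,22,-0.5,-0.5,0,0,0,0,16,-0.5,-0.5,0,0,0,0,12,-0.5,-0.5,0,0,0,0,8,-0.5,-0.5,0,0,0,0,5,-0.5,-0.5,0,0,0,0,5]
  force: 40

```text
t: 10.82
tcp_pos: [0.4555, -0.1142, 0.0614]
tool_rot: [0.999, -0.035, 0.0, 0.001]
force: [-0.8, -0.1, 4.0]
finger_gap: 0.101
```

```bash
python3 - <<'E'
from h import *
plan([(.455,-.114,.061)],-.069)
s=manip.snapshot("scene"); crop(s,"s9",255,205,325,285,8)
E
```

```text
t 10.82 tcp [ 0.4555 -0.1142  0.0614] F [-0.8 -0.1  4. ] gap 0.101 rot [ 0.09 -0.05 -0.05]
[-0.5 -0.1  0.4]
```

View pics/s9.png

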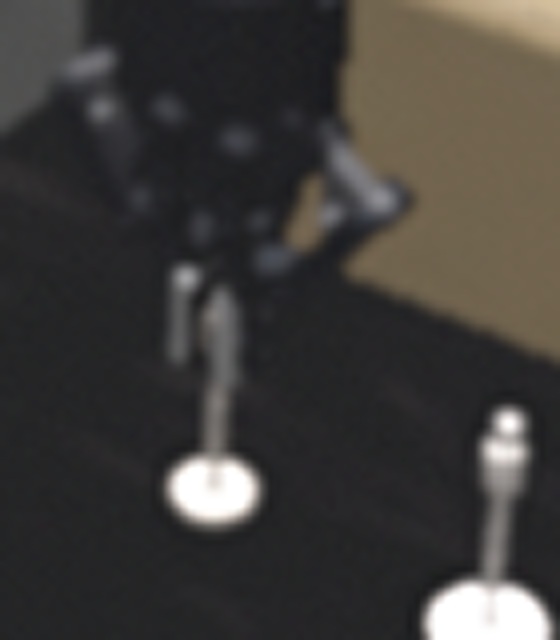

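Request:
drive_tool:
  motion: [0,0,0,0,0,0,5,0,0,0,0,0,0,5,0,0,-3,0,0,0,5,0,0,-8,0,0,0,5,0,0,-14,0,0,0,5,0,0,-20,0,0,0,5,0,0,-20,0,0,0,5]

```text
t: 11.75
tcp_pos: [0.4558, -0.1143, 0.0821]
tool_rot: [0.999, -0.035, 0.001, 0.001]
force: [-0.4, -0.0, 0.2]
finger_gap: 0.101
```

```bash
python3 - <<'E'
from h import *
plan([(.455,-.114,.061)],-.069)
s=manip.snapshot("scene"); crop(s,"s10",255,195,325,275,8)
E
```

```text
t 11.75 tcp [ 0.4558 -0.1143  0.0821] F [-0.4 -0.   0.2] gap 0.101 rot [ 0.12 -0.12 -0.05]
[-0.9 -0.3 21.1]
```

View pics/s10.png

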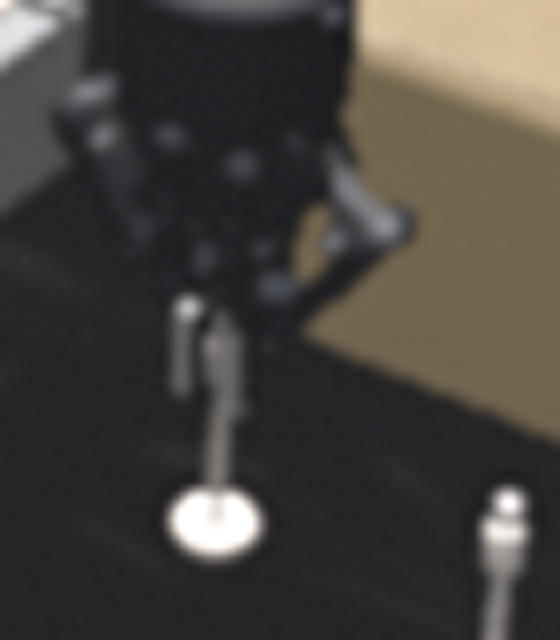

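```bash
python3 - <<'E'
from h import *
plan([(.456,-.114,.22),(.47,.06,.22),(.5950,.1431,.22)],-.069)
E
```

```text
t 11.8 tcp [ 0.4557 -0.1143  0.0818] F [-0.1 -0.6 -0.9] gap 0.103 rot [ 0.11 -0.1  -0.05]
[   0.5   -0.  -138.2]
[   2.3 -174.6 -138.5]
[ 121.2 -266.2 -138.5]
```

Request:
drive_tool:
  motion: [0,0,-25,0,0,0,5,0,0,-60,0,0,0,5,0,0,-95,0,0,0,5,0,0,-125,0,0,0,5,1,-20,-138,0,0,0,5,1,-50,-138,0,0,0,5,2,-85,-138,0,0,0,5,2,-115,-138,0,0,0,5]

```text
t: 12.8
tcp_pos: [0.4651, 0.0018, 0.2194]
tool_rot: [0.999, -0.035, 0.0, 0.001]
force: [-0.1, -0.6, -0.3]
finger_gap: 0.101
```

```bash
python3 - <<'E'
from h import *
plan([(.475,.06,.22),(.5950,.1431,.22)],-.069)
E
```

```text
t 12.8 tcp [0.4651 0.0018 0.2194] F [-0.1 -0.6 -0.3] gap 0.101 rot [ 0.1  -0.06 -0.05]
[  5.8 -58.8  -0.7]
[ 119.7 -150.    -0.7]
```

Request:
drive_tool:
  motion: [3,-30,-0.7,0,0,0,5,10,-59,-0.7,0,0,0,5,40,-85,-0.7,0,0,0,5,70,-110,-0.7,0,0,0,5,98,-133,-0.7,0,0,0,5,113,-145,-0.7,0.1,0,0,5,119,-149.5,-0.7,0.1,0,0,5,119.7,-150,-0.7,0.1,0,0,5]

```text
t: 13.8
tcp_pos: [0.5944, 0.143, 0.2195]
tool_rot: [0.999, -0.035, -0.0, 0.0]
force: [0.5, 0.1, -0.3]
finger_gap: 0.103
```

```bash
python3 - <<'E'
from h import *
plan([(.5950,.1431,.18),(.5950,.1431,.15)],-.069)
s=manip.snapshot("scene"); crop(s,"s11",195,120,275,220,8)
s=manip.snapshot("top"); crop(s,"t11",180,140,270,220,8)
E
```

```text
t 13.8 tcp [0.5944 0.143  0.2195] F [ 0.5  0.1 -0.3] gap 0.103 rot [ 0.02  0.02 -0.05]
[ 0.6 -0.2 39.5]
[ 0.6 -0.2 69.5]
```

View pics/s11.png

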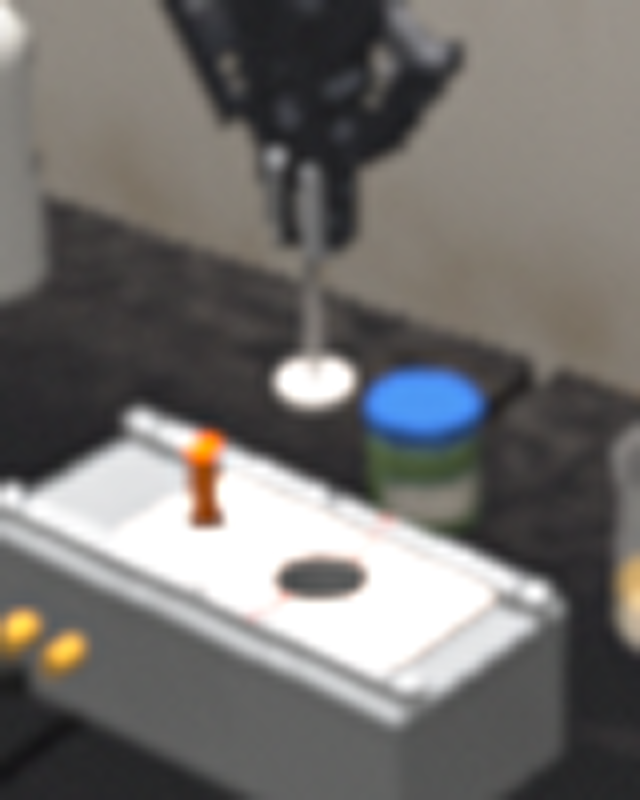

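View pics/t11.png

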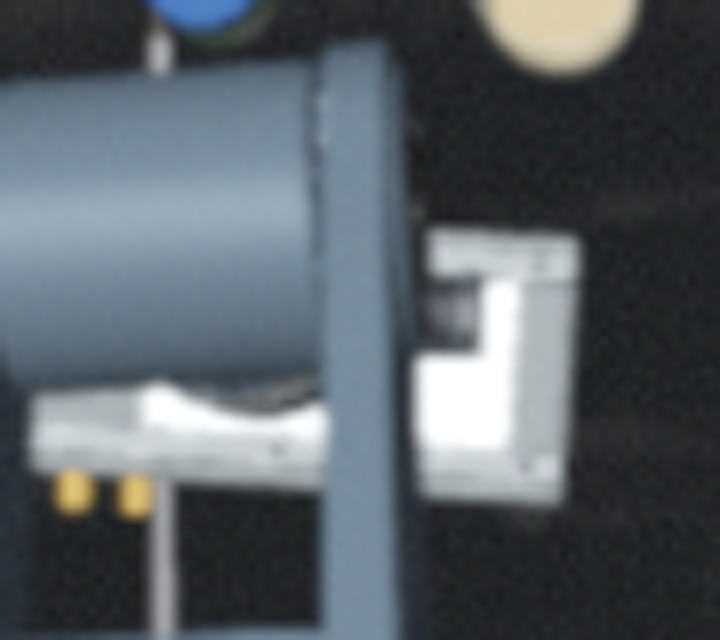

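```bash
cat >> h.py <<'E'
def pc(s,P,u0,v0,k): return np.round((proj(s,P)-[u0,v0]+.5)*k-.5,1)
E
python3 - <<'E'
from h import *
s=manip.snapshot("scene")
print(pc(s,[(.5943,.1431,.076),(.5943,.1431,.0055+.1585),(.594,.143,.2195)],195,120,8))
# outline centers
def circ(c,z,r): 
    t=np.linspace(0,2*np.pi,60); return np.c_[c[0]+r*np.cos(t),c[1]+r*np.sin(t),0*t+z]
h=pc(s,circ((.5943,.1431),.076,.021),195,120,8); print("hole bbox",h.min(0),h.max(0))
d=pc(s,np.r_[circ((.594,.143),.1585,.0135),circ((.594,.143),.1695,.0135)],195,120,8); print("disc bbox",d.min(0),d.max(0))
im=s["color"].astype(int)
import numpy as np
sub=im[155:178,225:245]; m=(sub.min(2)>150); ys,xs=np.nonzero(m); print("disc obs px->crop",(xs.min()+225-195)*8,(xs.max()+1+225-195)*8,(ys.min()+155-120)*8,(ys.max()+1+155-120)*8)
print(sub.min(2)[10:17])
E
```

```text
[[319.1 576.6]
 [313.7 379.6]
 [309.9 248.5]]
hole bbox [264.8 547.3] [373.4 606.7]
disc bbox [276.9 349.3] [349.9 411.1]
disc obs px->crop 240 352 360 464
[[ 62  59  53  49  79 144 201 221 207 191 219 234 204 142  84  60  61  63
   63  58]
 [ 61  61  57  65 133 228 255 255 238 221 246 255 255 216 123  66  65  73
   71  65]
 [ 57  57  55  76 167 255 255 255 251 243 252 255 255 239 137  72  66  74
   75  74]
 [ 56  58  54  71 148 241 255 255 255 255 255 255 255 212 120  71  65  74
   78  78]
 [ 57  56  54  58 101 168 223 247 253 253 247 236 202 142  88  69  72  76
   77  79]
 [ 54  56  54  52  63  97 136 166 185 186 171 144 115  81  66  65  73  76
   79  78]
 [ 51  52  53  50  52  60  76  91  99  99  90  78  67  58  60  60  65  72
   77  77]]
```

Request:
drive_tool:
  motion: [0.6,-0.2,8,0,0,0,5,0.6,-0.2,16,0,0,0,5,0.6,-0.2,24,0,0,0,5,0.6,-0.2,32,0,0,0,5,0.6,-0.2,40,0,0,0,5,0.6,-0.2,48,0,0,0,5,0.6,-0.2,56,0,0,0,5,0.6,-0.2,58,0,0,0,5]

```text
t: 14.95
tcp_pos: [0.5943, 0.1427, 0.1611]
tool_rot: [0.999, -0.035, -0.001, 0.0]
force: [0.1, 0.3, -0.8]
finger_gap: 0.1
```

```bash
python3 - <<'E'
from h import *
plan([(.5948,.1431,.098)],-.069)
s=manip.snapshot("scene"); crop(s,"s12",205,130,265,205,10)
st=manip.sense(); z=st["tcp_pos"][2]-.061; p=st["tcp_pos"]
print(pc(s,[(.5943,.1431,.076),(p[0]-.0005,p[1],z+.011)],205,130,10))
E
```

```text
t 14.95 tcp [0.5943 0.1427 0.1611] F [ 0.1  0.3 -0.8] gap 0.1 rot [ 0.03  0.08 -0.08]
[ 0.5 -0.5 63.1]
[[299.  620.9]
 [296.8 525.4]]
```

View pics/s12.png

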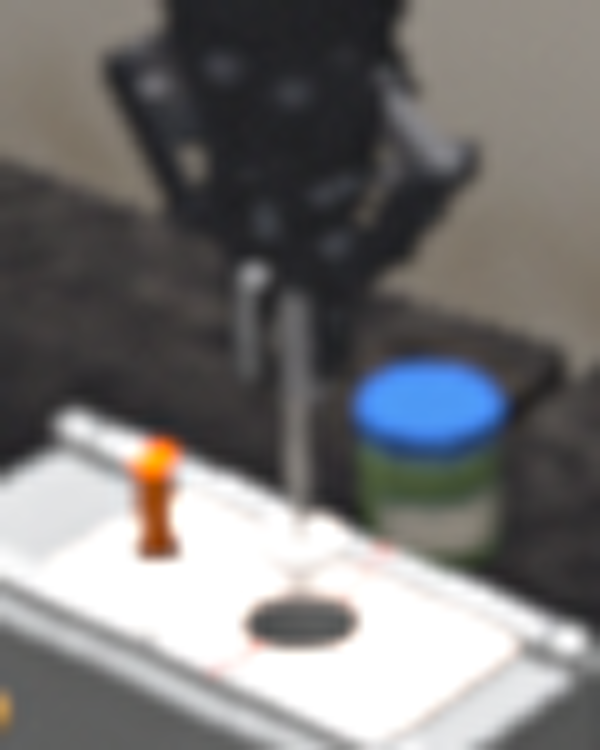

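Request:
drive_tool:
  motion: [0.6,-0.5,4,0,0,0,5,0.6,-0.5,9,0,0,0,5,0.6,-0.5,14,0,0,0,5,0.6,-0.5,19,0,0,0,5,0.6,-0.5,24,0,0,0,5,0.6,-0.5,29,0,0,0,5,0.6,-0.5,32,0,0,0,5,0.6,-0.5,32,0,0,0,5]

```text
t: 16.0
tcp_pos: [0.5949, 0.1431, 0.1289]
tool_rot: [0.999, -0.035, -0.001, 0.0]
force: [-0.2, 0.6, -0.9]
finger_gap: 0.101
```

```bash
python3 - <<'E'
from h import *
plan([(.5948,.1431,.098)],-.069)
s=manip.snapshot("scene"); crop(s,"s13",205,130,265,205,10)
st=manip.sense(); z=st["tcp_pos"][2]-.061; p=st["tcp_pos"]
print(pc(s,[(.5943,.1431,.076),(p[0]-.0005,p[1],z+.011),(p[0]-.0005,p[1],.076)],205,130,10))
E
```

```text
t 16.0 tcp [0.5949 0.1431 0.1289] F [-0.2  0.6 -0.9] gap 0.101 rot [ 0.03  0.09 -0.08]
[-0.   0.  30.9]
[[299.  620.9]
 [299.1 612. ]
 [299.4 620.5]]
```

View pics/s13.png

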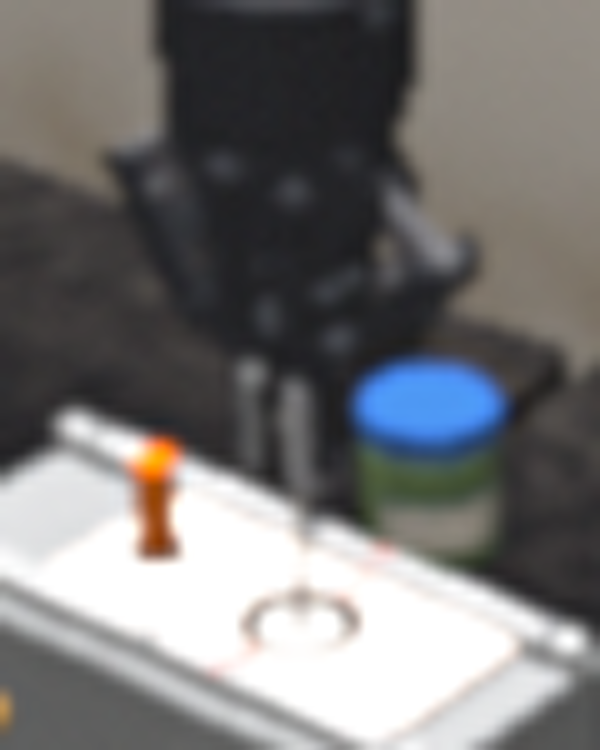

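Request:
drive_tool:
  motion: [0,0,4,0,0,0,5,0,0,9,0,0,0,5,0,0,14,0,0,0,5,0,0,19,0,0,0,5,0,0,24,0,0,0,5,0,0,29,0,0,0,5,0,0,31,0,0,0,5,0,0,31,0,0,0,5]

```text
t: 17.05
tcp_pos: [0.5949, 0.1431, 0.0979]
tool_rot: [0.999, -0.035, -0.001, 0.0]
force: [0.6, -0.1, -0.9]
finger_gap: 0.102
```

Request:
drive_tool:
  motion: [0,0,0,0,0,0,5,0,0,0,0,0,0,5,0,0,0,0,0,0,5,0,0,0,0,0,0,5]

```text
t: 17.55
tcp_pos: [0.595, 0.1431, 0.098]
tool_rot: [0.999, -0.035, -0.001, 0.0]
force: [-0.0, -0.1, 0.1]
finger_gap: 0.1
```

```bash
python3 - <<'E'
from h import *
plan([(.5948,.1431,.098)],-.069)
s=manip.snapshot("scene"); crop(s,"s14",205,130,265,205,10)
cv2.imwrite("pics/s14full.png",s["color"][:,:,::-1])
st=manip.sense(); p=st["tcp_pos"]; print(np.abs(st["qd"]).max())
print(pc(s,[(.5943,.1431,.076),(p[0]-.0005,p[1],.076)],205,130,10))
E
```

```text
t 17.55 tcp [0.595  0.1431 0.098 ] F [-0.  -0.1  0.1] gap 0.1 rot [ 0.03  0.08 -0.08]
[-0.2  0.   0. ]
0.0017812054842392603
[[299.  620.9]
 [299.3 620.7]]
```

View pics/s14.png

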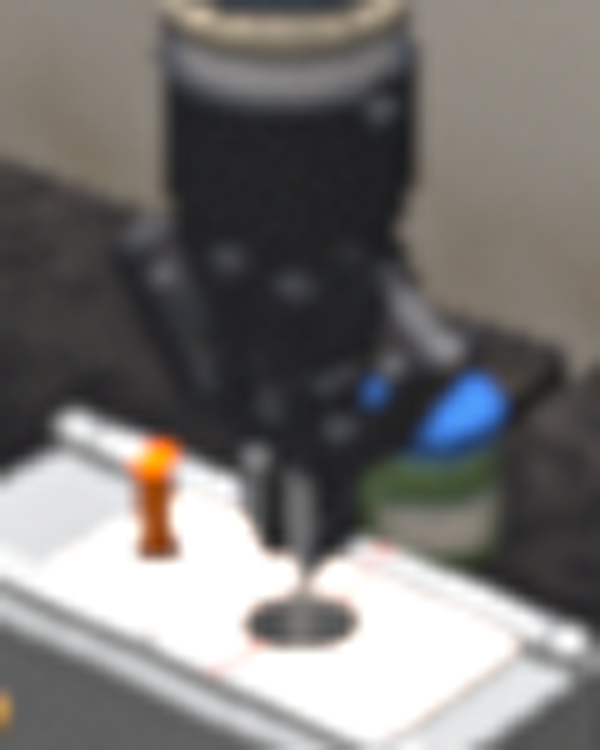

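View pics/s14full.png

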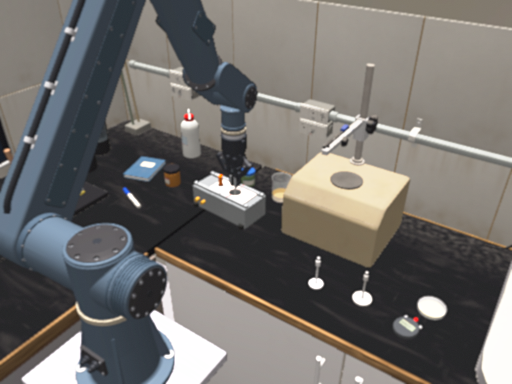

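The spindle's stem enters the middle of the hole, at about (303,600) in the crop. The red marks are in line, and the other two spindles, both jars and the beaker are in their places. The arm is still, with no contact force, so I'm handing in.

```bash
python3 -c "
from station import manip
print(manip.sign_off())"
```

```text
the job is handed in; nothing more can be done
None
```

I slid the guide plate about 36 mm by its knob until the red marks lined up, and both cameras showed the marks in line (within about 0.3 mm) once the gripper had let go. I then gripped the small spindle by its collet and lowered it through the hole. It now hangs still in the well with its disc underside at about 37 mm, so the disc is centred at about 42.5 mm, half-way down.

- **Centring:** with the disc at hole level, the scene picture showed it centred to within about 1 mm. The top camera could not confirm this because the arm blocked its view.
- **Contact and motion:** at t = 17.6 s the wrist force was about 0 N, it never went above 1 N during the lowering, and the joints were at rest.
- **Bystanders:** the other two spindles, both jars and the beaker looked undisturbed in the last scene picture.
- **Disagreements:** the grip opening read about 8.6 mm on the 12 mm collet, which I could not explain. The spindle did not visibly slip. The scene camera sat up to about 5 mm off the top camera in raw position, so I relied on the top camera and used the scene camera only for relative checks.

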